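Load a sample sledge under the reader's spring cover

TASK

Load the sample into the vial reader: press the blue bar down with one fingertip to swing the spring-closed black cover open, and while it is held open push the orange sledge in under it with the other fingertip, fully home against its stop. Then draw back and let the bar go, so that the cover springs fully shut behind the vial. Do not lift the sledge out of its track, and leave the timer, the amber bottle and the tip box where they stand.

Things in the scene. Friction and masses are not known exactly. Their poses are not given: they have to be found in the camera images.
- reader: white and grey vial reader, fixed, 350x104x84 mm. Origin on the worktop under the track's middle line; x = the way the sledge is pushed in, y left, z up. Base 6 mm thick, x = -70 to 280 mm; guide rails 14 mm high at y = +-21.5 mm guide the sledge; bay walls and hinge posts up to 48 mm high from x = 119 mm; head 84 mm high from x = 186 mm; stop face for the sledge's nose at x = 182 mm
- bar (a point): on top of the blue press bar's middle line at reader x = 0. The bar is a strip 24 mm wide, 5 mm thick, from reader x = -82 to 180 mm, parallel to x, at reader y = 68 mm. Point's height: 52 mm shut, 37 mm at 0.55 rad, 32 mm fully open (hard stop). Outer edge tilts up 0.3 rad when shut, down 0.4 rad fully open. Fully down takes about 5.5 N; it springs back; a fingertip can slide along it
- hinge (a point): fixed point on the hinge line of cover and bar (one piece): reader x = 0, y = 42, z = 42 mm; the line is parallel to the reader's x. Pressing the bar, on one side of it, lifts the cover on the other
- cover (a joint): angle of the black cover: 0 shut, 0.72 rad fully open, spring-closed. A top plate over the bay with a front lip at reader x = 115 mm, 42 mm wide, lower edge at z = 16 mm when shut. The sledge's flat neck passes below the shut lip; its vial cradle and vial pass only when the angle is 0.5 rad or more
- handle (a point): middle of the rear face of the orange sledge's upright push plate, 29 mm above the sledge's underside (35 mm above the worktop). The plate is 36 mm wide (y), 7 mm thick (x), its top 58 mm above the worktop. Axes parallel to the reader's
- carrier: orange sledge, loose in the track, 137x36 mm, 0.12 kg, the vial fixed lying in a cradle at its front. Origin: underside, below the push plate's rear face; x points forward to the nose at 137 mm. Cradle x = 79 to 137 mm, 24 mm wide; vial top 28 mm above the worktop; between plate and cradle a flat neck 6 mm thick. At the start the nose is 9 to 29 mm in front of the lip
- home (a point): fixed point of the reader, at reader x = 45, y = 0, z = 35 mm: handle is here when the sledge is fully home against its stop
- timer: white square lab timer, 62x62x21 mm, loose bystander; origin underside centre
- amber_bottle: amber bottle with a white cap, 52 mm across, 105 mm high, loose bystander; origin underside centre
- tip_box: teal pipette tip box with clear lid, 74x110x72 mm, loose bystander; origin underside centre
There are look-alikes about, which are no part of the job. There is more than one size of the carrier; the job needs the largest.

How it is judged:
On the way, in this order (a step that is already met when the one before it is completed fails the run):
1. the cover is held open while the sledge's nose is still in front of it (value of joint cover above 0.35 rad and x of handle in the frame of home below -0.06 m), for 0.05 s.
2. with the cover held open, a finger pushes the sledge in under it (value of joint cover above 0.35 rad and x of handle in the frame of home above -0.045 m and contact force between the fingers and carrier above 0.05 N), for 0.02 s.
At the end, for the whole second after the job is handed in: the sledge is at rest in its track, within 4 mm of its stop (handle within 6 mm of home in all), and the cover is shut (below 0.05 rad) (x of handle in the frame of home above -0.004 m and distance between handle and home below 0.006 m and value of joint cover below 0.05 rad and linear speed of carrier below 0.01 m/s); the robot touches nothing.
It fails at once if the sledge is lifted more than 12 mm (z of handle in the frame of home above 0.012 m).
It fails at once if the sledge is tipped by more than 0.25 rad (angle between carrier's own z axis and vertical above 0.25 rad).
It fails at once if a bystander is moved by more than 20 mm (distance of any of timer, amber_bottle, tip_box from where it was at the start of the episode above 0.02 m).
It also fails if it takes over 40 s, if anything falls off the work surface, if the arm or the gripper's body presses on something with over 40 N, if the wrist force passes 120 N, or if a joint passes its speed limit or range.

ROBOT

A 7-joint arm with a two-finger parallel gripper is mounted at the origin on a cart in front of the work surface, level with it; the furniture and walls round the work are solid. World frame = base frame: x ahead of the robot, y to its left, z up, the work surface at z = 0. Lengths are in m, angles in rad, forces in N, time in s.
With the tool pointing down it reaches from about 0.4 to 0.85 m from the base axis. Payload 10.4 kg.
Tool frame: the origin (TCP) lies at the very end of the fingers, on their centre line; the grasp point (between the pads) lies bot.grasp_offset behind it (bot.grasp_offset is the distance from the TCP to the grasp point, in m); z points along the fingers, y is the direction in which the jaws open and shut (so a half turn about z gives the same grasp; the last joint's range is limited). The gripper opens to 85 mm and grips with 20 to 120 N. Pads are 22 mm wide; open, the fingers measure 114 mm over their backs; the gripper's body (76 mm by 85 mm) begins 54 mm behind the grasp point. The pads swing forward as they close: fully open they stand 13 mm farther back than shut.
Start: joints at [-1.345, 0.332, -0.065, 1.46, 0.022, 1.35, -0.088], TCP at [0.154, 0.606, 0.231] pointing down, gripper open.
Joint ranges: [-2.6, 2.6], [-0.5, 2.12], [-1.47, 1.34], [0.16, 2.42], [-1.27, 4.41], [0.06, 2.06], [-2.6, 2.6]. Speed limits (rad/s): [2.22, 2.22, 2.79, 2.79, 3.14, 3.14, 3.14].

INTERFACE

Orientations are given as a unit quaternion [x, y, z, w].
In Python, from workcell import bot, optics gives the robot as it stands.
- The arm moves only by the shell command python3 -m handwheel 'ROWS' [OPENING] [FORCE]. ROWS is JSON, a list of rows, each an object of numbers: "tx", "ty", "tz": the shift along the world's x, y, z in cm; "yaw": the turn about the world's z in degrees. In form: [{"tx": .., "ty": .., "tz": .., "yaw": ..}, ...]. A call has exactly 8 rows; each row shifts and turns the pose as measured when the row begins; what a row does not reach is not made up. A row lasts 1/10 s, in which the tool goes at most 50 mm and 8.59 degrees, less where a joint would pass 70% of its speed; a pose out of reach is approached as far as the arm can. A call with a gripper value outside its range is refused whole. OPENING is the opening, from 0 (shut) to 1 (fully open), set as the call begins (- or left out, the last holds). The fingers move at their own pace and stop on an object; FORCE is the grip in N (left out, the last holds). Time passes only in rows, so rows that do not move let the fingers close, or fill a call up. It gives the time, the measured TCP pose, the force and the opening at its end, in the units of the state.
- bot.get_obs(): the state, without advancing time (a new reading comes with each control period).
- optics.read_camera(name): name is "scene" or "top" or "wrist"; returns a dict with "frame" (400x640x3 uint8, red, green, blue), "camera_matrix" (3x3 intrinsics, pixels), "k1" (the pictures are not rectified: a ray, as slopes to the right and down, at radius r is drawn at 1 + k1 r^2 times it, then the intrinsics apply), "R" (3x3) and "t" (3): a world point X has camera coordinates R X + t; the wrist camera has in their place "T_tool_cam" (4x4, takes a point from camera to tool coordinates, whose origin is the TCP and whose axes are the flange's). Camera axes: x right, y down, z forward; pixel columns grow to the right and rows downward; lengths in m; the calibration is good to about 2 mm. A picture is of the moment at which its call begins: read the wrist's pose just before it. There is no depth.
- bot.sign_off(): hands the job in, once; it reports no verdict.
The state is a dict: "clock": time; "joint_positions": joint angles; "dq": joint speeds; "joint_efforts": joint torques, N m; "position": TCP position; "tcp_rot": TCP orientation; "contact_force": force on the tool from outside, world axes, zero at the start; "moment": the same for the moment, N m; "opening": finger opening in m.
Only numpy, scipy, OpenCV 4.12 (cv2) and the standard library are available. Lean on these libraries where they do the work, as an engineer would, in place of code of your own. Each camera call takes 0.05 s, during which the arm holds its last target.

## Working session

There is one attempt and no reset: what is moved stays moved. The work goes in short steps, Python scripts to look and compute and a shell command to move; the robot and the scene stay as the last step left them, time stands still between calls to the robot, and variables do not carry over. Pictures are saved under pics/ and viewed, and the job is handed in when it is done.

```bash
ls; mkdir -p pics; python3 - <<'E'
from workcell import bot, optics
import cv2, numpy as np
o=bot.get_obs()
for k,v in o.items(): print(k,np.round(v,4))
print(bot.grasp_offset)
for n in ["scene","top","wrist"]:
    c=optics.read_camera(n)
    cv2.imwrite(f"pics/{n}0.png",c["frame"][:,:,::-1])
    print(n,{k:np.round(v,4).tolist() for k,v in c.items() if k!="frame"})
E
```

```text
pics
clock 0.0
joint_positions [-1.3446  0.3329 -0.0647  1.461   0.0216  1.3499 -0.0885]
dq [ 0.0016  0.0012 -0.0008  0.0007 -0.0012  0.0013  0.    ]
joint_efforts [ 4.00000e-04 -6.25450e+01  4.94000e-02 -3.91611e+01  1.62000e-02
  1.00000e-02  0.00000e+00]
position [0.1538 0.6054 0.2305]
tcp_rot [ 1.240e-01  9.923e-01 -7.000e-04 -0.000e+00]
contact_force [ 0.5638 -0.2536  0.4737]
moment [-0.0003 -0.012   0.0103]
opening 0.0858
0.0187
scene {'camera_matrix': [[439.218, 0.0, 315.8247], [0.0, 439.218, 197.0957], [0.0, 0.0, 1.0]], 'k1': 0.0235, 'R': [[0.873, -0.4877, 0.0045], [-0.253, -0.4607, -0.8507], [0.417, 0.7415, -0.5256]], 't': [-0.4729, 0.2743, 0.6563]}
top {'camera_matrix': [[366.6293, 0.0, 321.0845], [0.0, 366.6293, 200.9635], [0.0, 0.0, 1.0]], 'k1': -0.0061, 'R': [[-0.024, -0.9997, -0.0096], [-0.9941, 0.0249, -0.1054], [0.1056, 0.0071, -0.9944]], 't': [0.1177, 0.6123, 0.8396]}
wrist {'camera_matrix': [[312.0154, 0.0, 317.0708], [0.0, 312.0154, 192.7496], [0.0, 0.0, 1.0]], 'k1': -0.0423, 'T_tool_cam': [[0.0009, -0.9653, -0.2612, 0.0658], [1.0, 0.0007, 0.0006, -0.0], [-0.0004, -0.2612, 0.9653, -0.1428], [0.0, 0.0, 0.0, 1.0]]}
```

View pics/scene0.png

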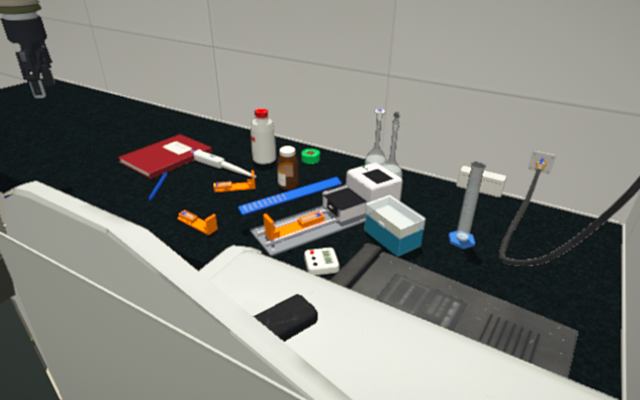

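View pics/top0.png

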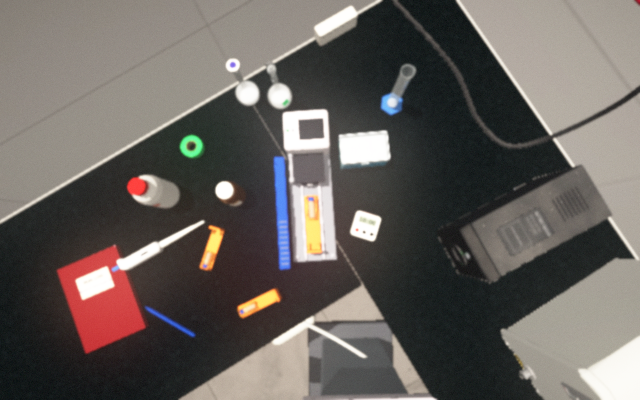

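View pics/wrist0.png

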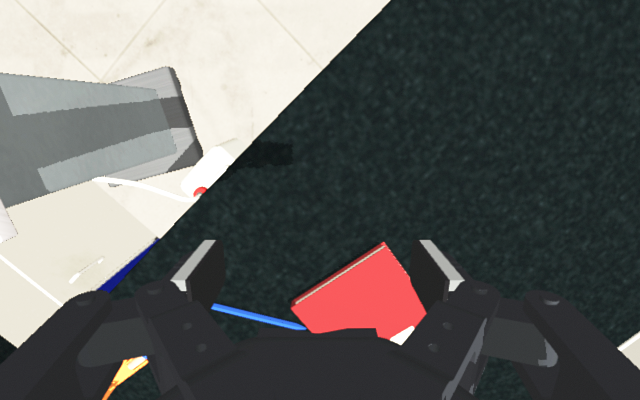

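```bash
cat > h.py <<'E'
from workcell import bot, optics
import cv2, numpy as np
from scipy.spatial.transform import Rotation as Rn
def cam(n):
    o=bot.get_obs(); c=optics.read_camera(n)
    if n=="wrist":
        T=np.eye(4);T[:3,:3]=Rn.from_quat(o["tcp_rot"]).as_matrix();T[:3,3]=o["position"]
        W=T@c["T_tool_cam"]; c["R"]=W[:3,:3].T; c["t"]=-W[:3,:3].T@W[:3,3]
    return c
def proj(c,X):
    p=c["R"]@np.asarray(X,float)+c["t"]; s=p[:2]/p[2]; s=s*(1+c["k1"]*(s@s))
    return (c["camera_matrix"]@np.r_[s,1])[:2]
def ray(c,u,v):
    K=c["camera_matrix"]; d=np.array([(u-K[0,2])/K[0,0],(v-K[1,2])/K[1,1]]); s=d.copy()
    for _ in range(20): s=d/(1+c["k1"]*(s@s))
    return -c["R"].T@c["t"], c["R"].T@np.r_[s,1]
def atz(c,u,v,z):
    o,d=ray(c,u,v); return o+d*(z-o[2])/d[2]
def crop(c,u0,v0,w,h,s,name):
    f=c["frame"][v0:v0+h,u0:u0+w,::-1]
    cv2.imwrite("pics/"+name,cv2.resize(f,None,fx=s,fy=s,interpolation=cv2.INTER_CUBIC))
E
python3 - <<'E'
from h import *
c=cam("top"); crop(c,250,95,160,190,3,"topcrop.png")
print(proj(c,[0,0,0]),proj(c,[.5,0,0]),proj(c,[.154,.606,.231]))
c=cam("scene"); crop(c,220,140,220,150,3.6,"scenecrop.png")
E
```

```text
[372.31857666 467.44254084] [364.50721167 248.31139699] [ 35.78685891 460.84039452]
```

View pics/topcrop.png

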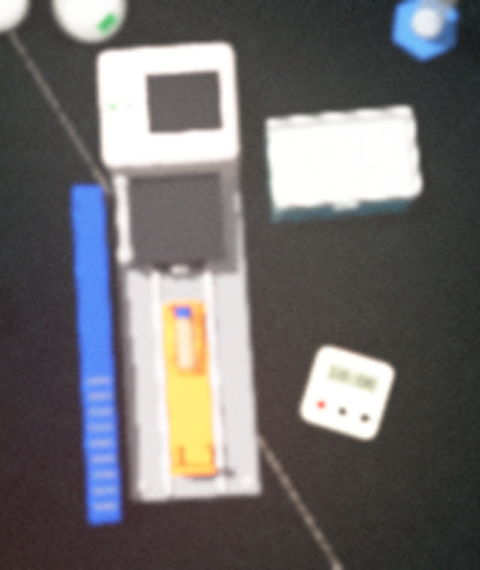

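View pics/scenecrop.png

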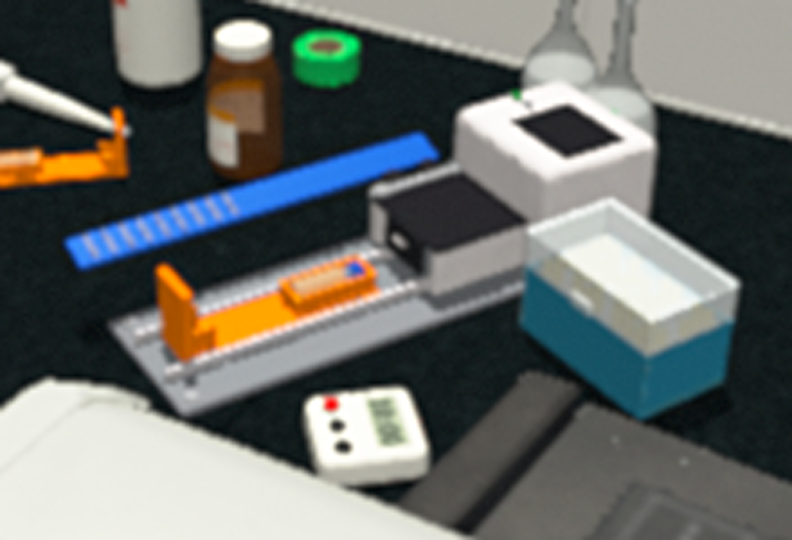

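```bash
cat > fit.py <<'E'
from h import *
from scipy.optimize import least_squares
T=cam("top");S=cam("scene")
t=lambda a,b:(a/3+250-1/3,b/3+95-1/3); s=lambda a,b:(a/3.6+220-.36,b/3.6+140-.36)
obs=[(T,t(133,500),(-70,52,6)),(T,t(262,493),(-70,-52,6)),
(T,t(88,524),(-82,79.5,55.5)),(T,t(122,520),(-82,56.5,48.5)),(T,t(72,185),(180,79.5,55.5)),(T,t(104,185),(180,56.5,48.5)),
(S,s(110,325),(-70,52,6)),(S,s(188,408),(-70,-52,6)),(S,s(65,240),(-82,79.5,55.5)),(S,s(82,268),(-82,56.5,48.5)),(S,s(430,133),(180,79.5,55.5)),(S,s(440,155),(180,56.5,48.5))]
def W(p,q):
    c,sn=np.cos(p[2]),np.sin(p[2]); return np.array([p[0]+c*q[0]-sn*q[1],p[1]+sn*q[0]+c*q[1],q[2]])
f=lambda p:np.ravel([proj(C,W(p,np.array(q)/1000))-np.array(m) for C,m,q in obs])
r=least_squares(f,[.6,.1,0.]); print(r.x,np.degrees(r.x[2])); print(np.round(r.fun.reshape(-1,2),1))
p=r.x
# handle: plate rear top corners; carrier position a
pts=[(T,t(172,474),(0,18,58)),(T,t(214,475),(0,-18,58)),(S,s(157,265),(0,18,58)),(S,s(187,303),(0,-18,58))]
g=lambda a:np.ravel([proj(C,W(p,(np.array(q)/1000+[a[0],a[1],0])))-np.array(m) for C,m,q in pts])
k=least_squares(g,[-.08,0]); print(k.x,np.round(k.fun.reshape(-1,2),1))
for n,q in dict(bar0=(0,68,52),barrear=(-82,68,52),handle=(k.x[0]*1000,0,35),home=(45,0,35)).items(): print(n,np.round(W(p,np.array(q)/1000),4))
E
python3 fit.py
```

```text
[0.54371201 0.12358615 0.04042915] 2.3164196226994633
[[-0.4  0.6]
 [-0.4  0.1]
 [ 1.  -0. ]
 [ 0.1  0.4]
 [ 0.5  0.2]
 [-0.1  0.3]
 [ 0.3 -1.3]
 [-0.4  1.1]
 [ 0.9 -0.6]
 [ 0.7 -0.7]
 [-1.5 -0.6]
 [ 0.9 -0.3]]
[-0.05046427 -0.00025073] [[-0.8  1. ]
 [ 1.  -0.4]
 [ 0.6  0.8]
 [-0.1 -1.4]]
bar0 [0.541  0.1915 0.052 ]
barrear [0.459  0.1882 0.052 ]
handle [0.4933 0.1215 0.035 ]
home [0.5887 0.1254 0.035 ]
```

```bash
python3 -m handwheel '[{"tx":2.8,"ty":-4.0,"tz":0,"yaw":2},{"tx":2.8,"ty":-4.0,"tz":0,"yaw":2},{"tx":2.8,"ty":-4.0,"tz":0,"yaw":2},{"tx":2.8,"ty":-4.0,"tz":0,"yaw":2},{"tx":2.8,"ty":-4.0,"tz":0,"yaw":2},{"tx":2.8,"ty":-4.0,"tz":0,"yaw":2},{"tx":2.8,"ty":-4.0,"tz":0,"yaw":2},{"tx":2.8,"ty":-4.0,"tz":0,"yaw":2}]' 0.7; python3 -c "
from workcell import bot;o=bot.get_obs();print(o['joint_positions'],o['tcp_rot'])"
```

```text
clock: 1.15
position: [0.3757, 0.2799, 0.23]
tcp_rot: [-0.027, 1.0, 0.001, -0.001]
contact_force: [0.7, 0.6, -0.6]
opening: 0.0602
[-9.19136052e-01 -2.02969374e-02  1.81452019e-01  1.86679547e+00
  9.76460910e-04  1.29525781e+00  8.85882650e-01] [-2.65337209e-02  9.99646961e-01  8.69303458e-04 -1.07679934e-03]
```

```bash
python3 -m handwheel '[{"tx":2.4,"ty":-3.1,"tz":-1,"yaw":-0.7},{"tx":2.4,"ty":-3.1,"tz":-2,"yaw":0},{"tx":2.4,"ty":-3.1,"tz":-2,"yaw":0},{"tx":2.4,"ty":-3.1,"tz":-2,"yaw":0},{"tx":0,"ty":0,"tz":-2,"yaw":0},{"tx":0,"ty":0,"tz":-2,"yaw":0},{"tx":0,"ty":0,"tz":0,"yaw":0},{"tx":0,"ty":0,"tz":0,"yaw":0}]'; python3 - <<'E'
from h import *
o=bot.get_obs(); R=Rn.from_quat(o["tcp_rot"]).as_matrix(); print(o["position"],np.degrees(np.arctan2(R[1,1],R[0,1])),R[:,2],o['joint_positions'])
c=cam("wrist"); crop(c,0,0,640,400,1.25,"w1.png"); np.savez("w1.npz",**c)
c=cam("scene"); crop(c,180,120,220,150,3.6,"s1.png")
E
```

```text
clock: 1.95
position: [0.4794, 0.1423, 0.1196]
tcp_rot: [-0.015, 1.0, 0.002, 0.002]
contact_force: [-0.9, 0.1, -0.9]
opening: 0.0597
[0.47939043 0.14225603 0.11962831] 91.67114704092486 [ 0.0048424   0.00462744 -0.99997757] [-0.71803669  0.14919851  0.36853638  1.94490812 -0.06476918  1.05212038
  1.27851727]
```

View pics/w1.png

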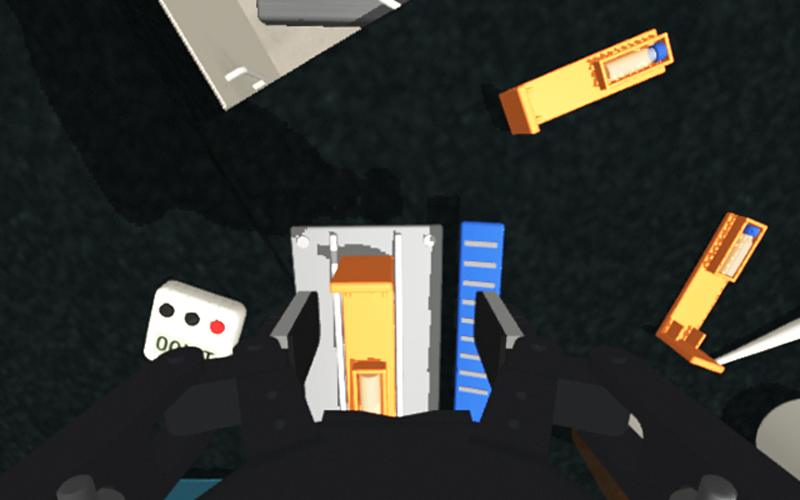

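View pics/s1.png

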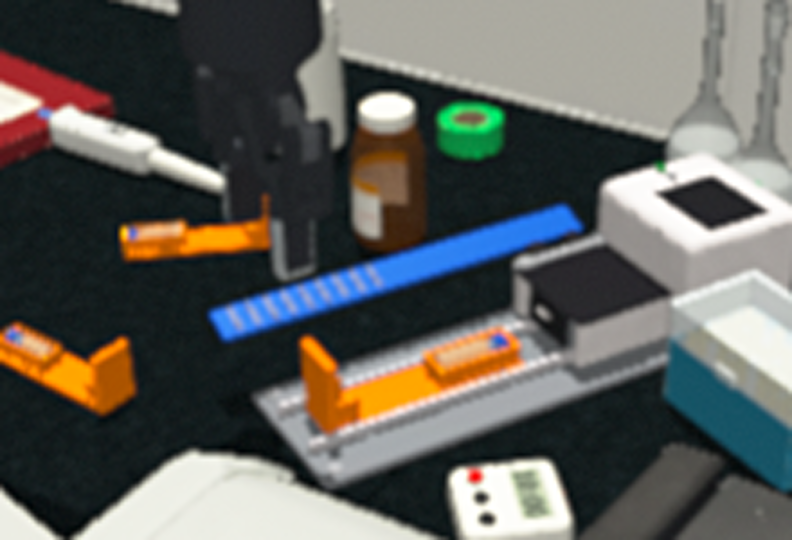

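```bash
cat >> fit.py <<'E'
print("--- joint with wrist")
c=dict(np.load("w1.npz")); w=lambda a,b:(a/1.25,b/1.25)
for n,q,m in [("bl",(-70,52,6),(441,225)),("br",(-70,-52,6),(291,227)),("bar o",(-82,79.5,55.5),(503,223)),("bar i",(-82,56.5,48.5),(462,222)),
 ("plateL",(k.x[0]*1e3,18,58),(393,291)),("plateR",(k.x[0]*1e3,-18,58),(332,291))]:
    m=w(*m); P=atz(c,*m,q[2]/1000); d=P-W(p,np.array(q)/1000); print(n,np.round(proj(c,W(p,np.array(q)/1000))*1.25),"meas-fit mm",np.round(d*1000,1))
o=bot.get_obs()["position"]; d=o[:2]-p[:2]; cc,ss=np.cos(p[2]),np.sin(p[2]); print("TCP in reader",cc*d[0]+ss*d[1],-ss*d[0]+cc*d[1])
E
python3 fit.py
```

```text
[0.54371201 0.12358615 0.04042915] 2.3164196226994633
[[-0.4  0.6]
 [-0.4  0.1]
 [ 1.  -0. ]
 [ 0.1  0.4]
 [ 0.5  0.2]
 [-0.1  0.3]
 [ 0.3 -1.3]
 [-0.4  1.1]
 [ 0.9 -0.6]
 [ 0.7 -0.7]
 [-1.5 -0.6]
 [ 0.9 -0.3]]
[-0.05046427 -0.00025073] [[-0.8  1. ]
 [ 1.  -0.4]
 [ 0.6  0.8]
 [-0.1 -1.4]]
bar0 [0.541  0.1915 0.052 ]
barrear [0.459  0.1882 0.052 ]
handle [0.4933 0.1215 0.035 ]
home [0.5887 0.1254 0.035 ]
--- joint with wrist
bl [441. 225.] meas-fit mm [-0.1 -0.   0. ]
br [287. 227.] meas-fit mm [-0.   2.7  0. ]
bar o [502. 224.] meas-fit mm [-0.5  0.4 -0. ]
bar i [458. 221.] meas-fit mm [ 0.3  2.2 -0. ]
plateL [390. 281.] meas-fit mm [6.  1.7 0. ]
plateR [326. 282.] meas-fit mm [ 5.5  3.3 -0. ]
TCP in reader -0.06327795225495926 0.021787694653465042
```

```bash
python3 - <<'E'
from h import *
c=dict(np.load("w1.npz")); crop(c,220,165,210,130,3.8,"w1c.png")
E
```

```text
(no output)
```

View pics/w1c.png

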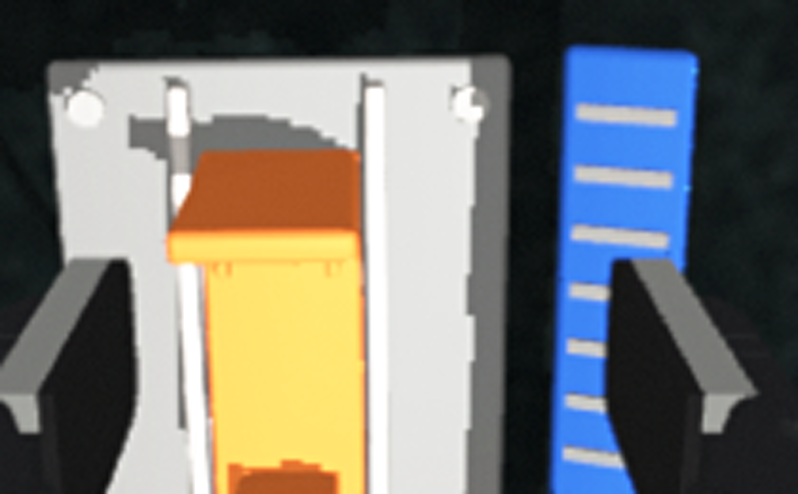

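```bash
python3 -m handwheel '[{"tx":-0.7,"ty":1.3,"tz":0,"yaw":0.6},{"tx":0,"ty":0,"tz":-2,"yaw":0},{"tx":0,"ty":0,"tz":-2,"yaw":0},{"tx":0,"ty":0,"tz":-1.0,"yaw":0},{"tx":0,"ty":0,"tz":0,"yaw":0},{"tx":0,"ty":0,"tz":0,"yaw":0},{"tx":0,"ty":0,"tz":0,"yaw":0},{"tx":0,"ty":0,"tz":0,"yaw":0}]'; python3 fit.py | tail -1; python3 - <<'E'
from h import *
o=bot.get_obs(); R=Rn.from_quat(o["tcp_rot"]).as_matrix(); print(o["position"],np.degrees(np.arctan2(R[1,1],R[0,1])),R[:,2],o["contact_force"])
c=cam("wrist"); crop(c,200,130,240,150,3.3,"w2.png"); np.savez("w2.npz",**c)
c=cam("scene"); crop(c,180,120,220,150,3.6,"s2.png")
E
```

```text
clock: 2.95
position: [0.4726, 0.1637, 0.0741]
tcp_rot: [-0.024, 1.0, 0.006, 0.006]
contact_force: [-0.5, -0.1, 1.3]
opening: 0.0601
TCP in reader -0.06939391181252426 0.04290422783076783
[0.47264069 0.16365054 0.07393797] 92.75070495756509 [ 0.01247459  0.01177031 -0.99985291] [-0.04182137  0.33851863 -0.12622571]
```

View pics/w2.png

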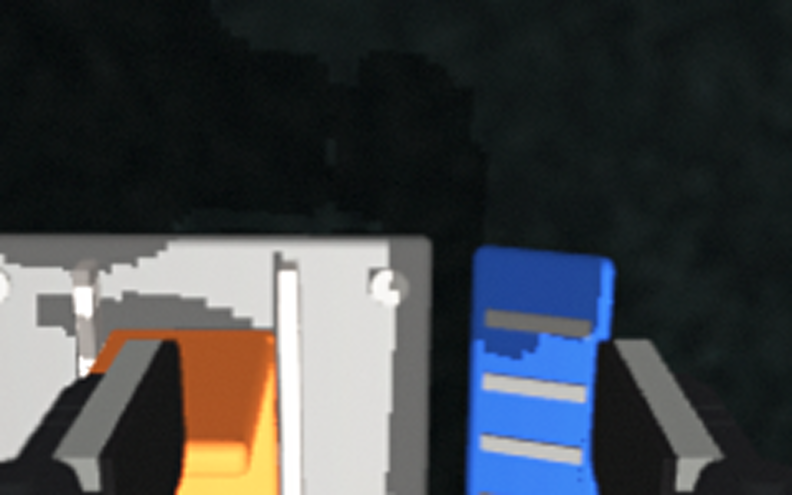

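View pics/s2.png

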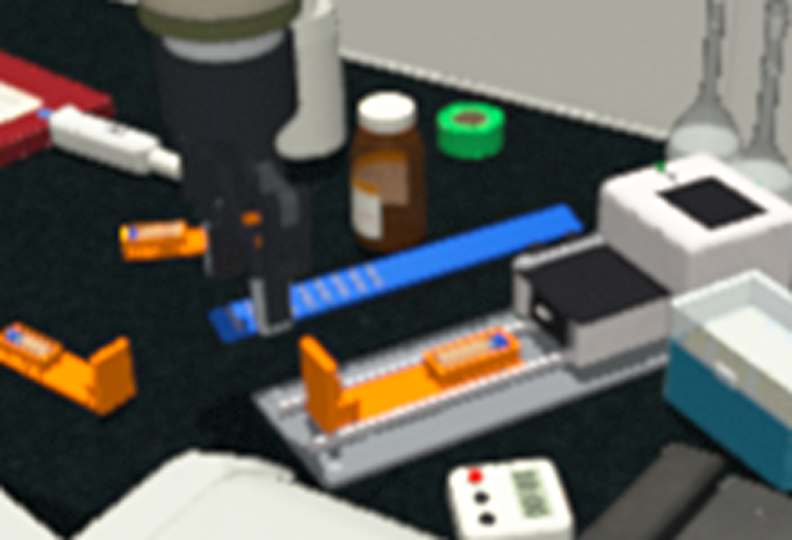

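```bash
python3 - <<'E'
from h import *
c=dict(np.load("w2.npz")); T=c["T_tool_cam"]; Ri=T[:3,:3].T
for z in (0,-.004,-.008,-.012):
  for x in (.011,-.011):
    for y in (-.03,-.037,-.0445,.03,.037):
        P=Ri@(np.array([x,y,z])-T[:3,3]); s=P[:2]/P[2]; s=s*(1+c["k1"]*(s@s)); u=(c["camera_matrix"]@np.r_[s,1])[:2]
        print(z,x,y,np.round((u-[200,130])*3.3))
E
```

```text
0 0.011 -0.03 [184. 312.]
0 0.011 -0.037 [137. 312.]
0 0.011 -0.0445 [ 86. 312.]
0 0.011 0.03 [589. 312.]
0 0.011 0.037 [636. 312.]
0 -0.011 -0.03 [191. 446.]
0 -0.011 -0.037 [146. 446.]
0 -0.011 -0.0445 [ 98. 446.]
0 -0.011 0.03 [581. 446.]
0 -0.011 0.037 [627. 446.]
-0.004 0.011 -0.03 [179. 322.]
-0.004 0.011 -0.037 [130. 322.]
-0.004 0.011 -0.0445 [ 79. 322.]
-0.004 0.011 0.03 [594. 322.]
-0.004 0.011 0.037 [643. 322.]
-0.004 -0.011 -0.03 [187. 459.]
-0.004 -0.011 -0.037 [140. 459.]
-0.004 -0.011 -0.0445 [ 91. 458.]
-0.004 -0.011 0.03 [586. 459.]
-0.004 -0.011 0.037 [632. 459.]
-0.008 0.011 -0.03 [173. 333.]
-0.008 0.011 -0.037 [124. 332.]
-0.008 0.011 -0.0445 [ 71. 332.]
-0.008 0.011 0.03 [600. 333.]
-0.008 0.011 0.037 [649. 333.]
-0.008 -0.011 -0.03 [182. 473.]
-0.008 -0.011 -0.037 [134. 472.]
-0.008 -0.011 -0.0445 [ 83. 472.]
-0.008 -0.011 0.03 [591. 473.]
-0.008 -0.011 0.037 [639. 473.]
-0.012 0.011 -0.03 [167. 344.]
-0.012 0.011 -0.037 [116. 344.]
-0.012 0.011 -0.0445 [ 62. 343.]
-0.012 0.011 0.03 [606. 344.]
-0.012 0.011 0.037 [657. 344.]
-0.012 -0.011 -0.03 [176. 487.]
-0.012 -0.011 -0.037 [127. 486.]
-0.012 -0.011 -0.0445 [ 75. 486.]
-0.012 -0.011 0.03 [597. 487.]
-0.012 -0.011 0.037 [645. 487.]
```

```bash
python3 -m handwheel '[{"tx":0,"ty":-0.8,"tz":0,"yaw":-0.4},{"tx":0,"ty":0,"tz":0,"yaw":0},{"tx":0,"ty":0,"tz":-1.0,"yaw":0},{"tx":0,"ty":0,"tz":-1,"yaw":0},{"tx":0,"ty":0,"tz":0,"yaw":0},{"tx":0,"ty":0,"tz":0,"yaw":0},{"tx":0,"ty":0,"tz":0,"yaw":0},{"tx":0,"ty":0,"tz":0,"yaw":0}]'; python3 fit.py | tail -1; python3 - <<'E'
from h import *
o=bot.get_obs(); R=Rn.from_quat(o["tcp_rot"]).as_matrix(); print(o["position"],np.degrees(np.arctan2(R[1,1],R[0,1])),R[:,2],o["contact_force"])
E
```

```text
clock: 3.95
position: [0.4721, 0.1542, 0.0513]
tcp_rot: [-0.02, 1.0, 0.005, 0.006]
contact_force: [0.1, 0.3, 0.1]
opening: 0.0595
TCP in reader -0.07030865135491554 0.03348502155600165
[0.47210741 0.15420206 0.051337  ] 92.27506865832352 [ 0.01120056  0.01068921 -0.99988014] [-0.04764995 -0.4519615   0.08258261]
```

```bash
python3 -m handwheel '[{"tx":0,"ty":0.2,"tz":0,"yaw":0},{"tx":0,"ty":0,"tz":-0.6,"yaw":0},{"tx":0,"ty":0,"tz":-0.5,"yaw":0},{"tx":0,"ty":0,"tz":-0.4,"yaw":0},{"tx":0,"ty":0,"tz":0,"yaw":0},{"tx":0,"ty":0,"tz":0,"yaw":0},{"tx":0,"ty":0,"tz":0,"yaw":0},{"tx":0,"ty":0,"tz":0,"yaw":0}]'; python3 fit.py | tail -1; python3 - <<'E'
from h import *
o=bot.get_obs(); R=Rn.from_quat(o["tcp_rot"]).as_matrix(); print(o["position"],np.degrees(np.arctan2(R[1,1],R[0,1])),R[:,2],o["contact_force"])
c=cam("wrist"); crop(c,200,130,240,150,3.3,"w3.png"); np.savez("w3.npz",**c)
c=cam("scene"); crop(c,180,120,220,150,3.6,"s3.png")
E
```

```text
clock: 4.85
position: [0.473, 0.1578, 0.0364]
tcp_rot: [-0.02, 1.0, 0.006, 0.007]
contact_force: [-1.3, 0.3, 4.4]
opening: 0.0597
TCP in reader -0.06929565786533738 0.03701381087787674
[0.47297694 0.15776891 0.03633273] 92.31630999904934 [ 0.01319105  0.01294531 -0.99982919] [-0.90846072  1.14225321  4.26869462]
```

View pics/w3.png

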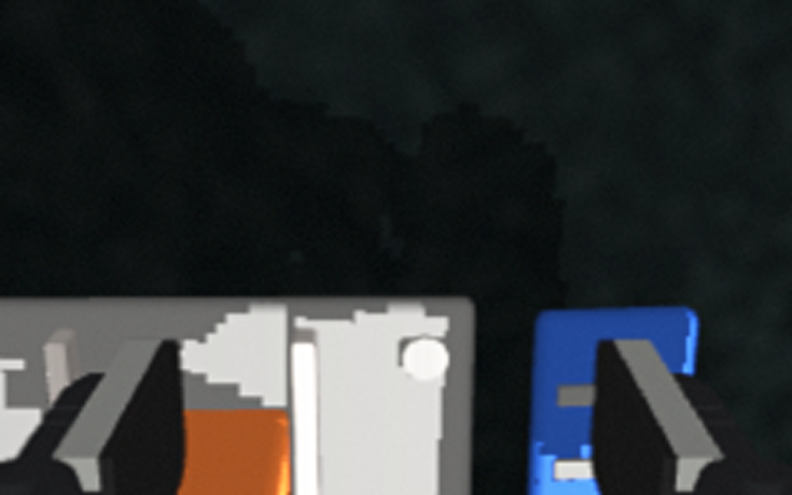

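View pics/s3.png

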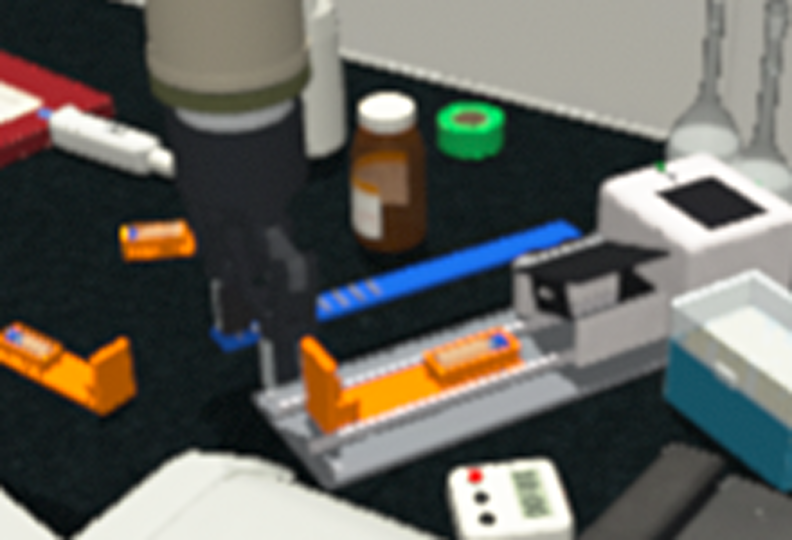

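```bash
python3 -m handwheel '[{"tx":0,"ty":-0.1,"tz":-0.4,"yaw":0},{"tx":0,"ty":0,"tz":-0.4,"yaw":0},{"tx":0,"ty":0,"tz":-0.2,"yaw":0},{"tx":0,"ty":0,"tz":0,"yaw":0},{"tx":0,"ty":0,"tz":0,"yaw":0},{"tx":0,"ty":0,"tz":0,"yaw":0},{"tx":0,"ty":0,"tz":0,"yaw":0},{"tx":0,"ty":0,"tz":0,"yaw":0}]'; python3 fit.py | tail -1; python3 - <<'E'
from h import *
o=bot.get_obs(); R=Rn.from_quat(o["tcp_rot"]).as_matrix(); print(o["position"],np.degrees(np.arctan2(R[1,1],R[0,1])),R[:,2],o["contact_force"])
c=cam("scene"); crop(c,180,120,220,150,3.6,"s4.png");  np.savez("s4.npz",**c)
E
```

```text
clock: 5.85
position: [0.4733, 0.1568, 0.0276]
tcp_rot: [-0.02, 1.0, 0.007, 0.007]
contact_force: [-1.6, 0.4, 5.5]
opening: 0.0595
TCP in reader -0.0690018868741019 0.03607522499748793
[0.47330841 0.15684296 0.02757593] 92.30433484584391 [ 0.01329439  0.01437392 -0.99980831] [-1.58431414  0.13294995  5.93636611]
```

View pics/s4.png

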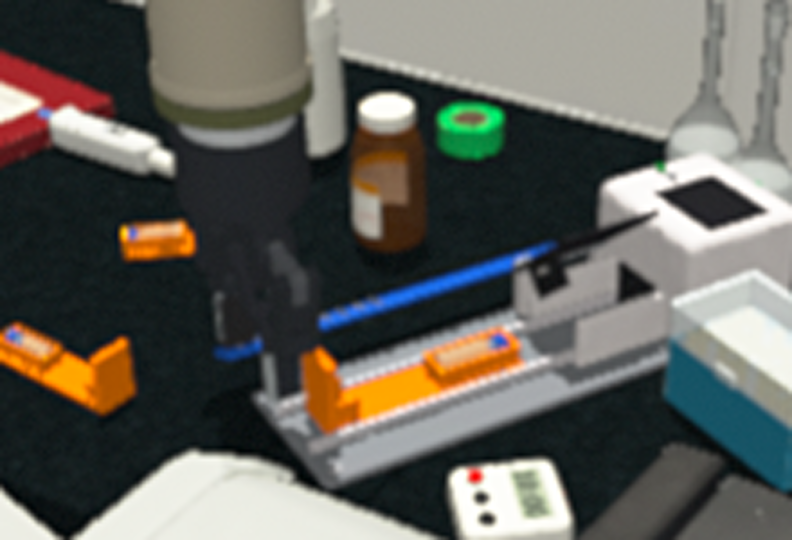

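```bash
python3 - <<'E'
from h import *
c=dict(np.load("s4.npz")); p=[.5437,.1236,.0404]
def W(q):
    co,s=np.cos(p[2]),np.sin(p[2]); return np.array([p[0]+co*q[0]-s*q[1],p[1]+s*q[0]+co*q[1],q[2]])
def px(q): return np.round((proj(c,W(np.array(q)/1000))-[180,120])*3.6).tolist()
for a in (0,.35,.5,.6,.65,.72):
  print(a,[px((x,42+(y-42)*np.cos(a)+(z-42)*np.sin(a)*1, 42-(y-42)*np.sin(a)+(z-42)*np.cos(a))) for x,y,z in ((115,-24,48),(180,-24,48),(115,30,48),(115,21,16),(115,-21,16))])
E
```

```text
0 [[573.0, 307.0], [657.0, 279.0], [526.0, 269.0], [533.0, 317.0], [569.0, 348.0]]
0.35 [[569.0, 272.0], [654.0, 245.0], [524.0, 262.0], [539.0, 311.0], [574.0, 321.0]]
0.5 [[565.0, 257.0], [650.0, 230.0], [523.0, 259.0], [541.0, 306.0], [575.0, 307.0]]
0.6 [[561.0, 247.0], [647.0, 220.0], [522.0, 257.0], [543.0, 303.0], [574.0, 297.0]]
0.65 [[559.0, 242.0], [645.0, 215.0], [521.0, 256.0], [543.0, 301.0], [573.0, 292.0]]
0.72 [[557.0, 235.0], [642.0, 208.0], [521.0, 255.0], [543.0, 299.0], [572.0, 284.0]]
```

```bash
python3 - <<'E'
from h import *
c=dict(np.load("s4.npz")); crop(c,310,165,70,55,11,"s4c.png")
E
```

```text
(no output)
```

View pics/s4c.png

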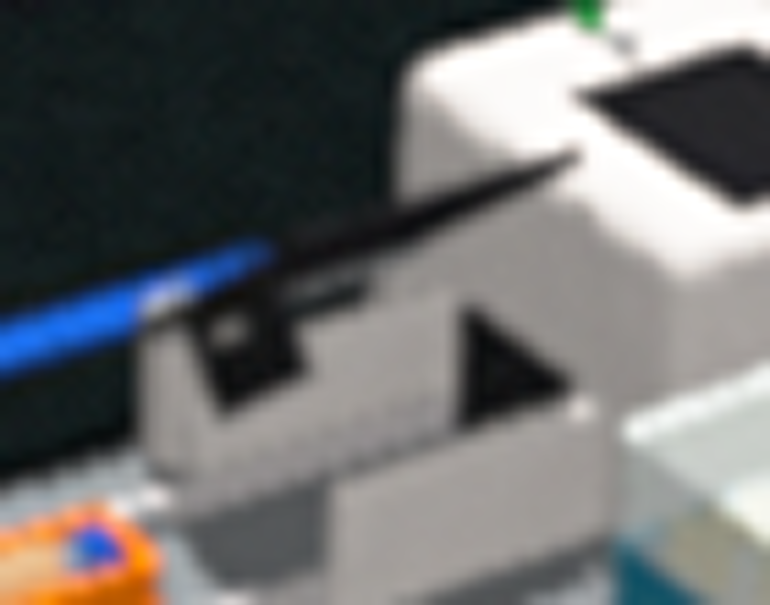

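```bash
python3 -m handwheel '[{"tx":0.6,"ty":0.02,"tz":0,"yaw":0},{"tx":0.6,"ty":0.02,"tz":0,"yaw":0},{"tx":0.6,"ty":0.02,"tz":0,"yaw":0},{"tx":0.6,"ty":0.02,"tz":0,"yaw":0},{"tx":0.6,"ty":0.02,"tz":0,"yaw":0},{"tx":0.6,"ty":0.02,"tz":0,"yaw":0},{"tx":0,"ty":0,"tz":0,"yaw":0},{"tx":0,"ty":0,"tz":0,"yaw":0}]'; python3 fit.py | tail -1; python3 - <<'E'
from h import *
o=bot.get_obs(); R=Rn.from_quat(o["tcp_rot"]).as_matrix(); print(o["position"],np.degrees(np.arctan2(R[1,1],R[0,1])),R[:,2],o["contact_force"])
c=cam("scene"); crop(c,180,120,220,150,3.6,"s5.png");  np.savez("s5.npz",**c)
E
```

```text
clock: 6.8
position: [0.5015, 0.1615, 0.0259]
tcp_rot: [-0.023, 1.0, 0.008, -0.002]
contact_force: [-1.8, -0.1, 6.3]
opening: 0.0592
TCP in reader -0.04059179367367709 0.03960055635051836
[0.5015528  0.1615137  0.02590153] 92.61007765619352 [-0.00478764  0.01590175 -0.9998621 ] [-0.86900282 -0.59657544  6.22338022]
```

View pics/s5.png

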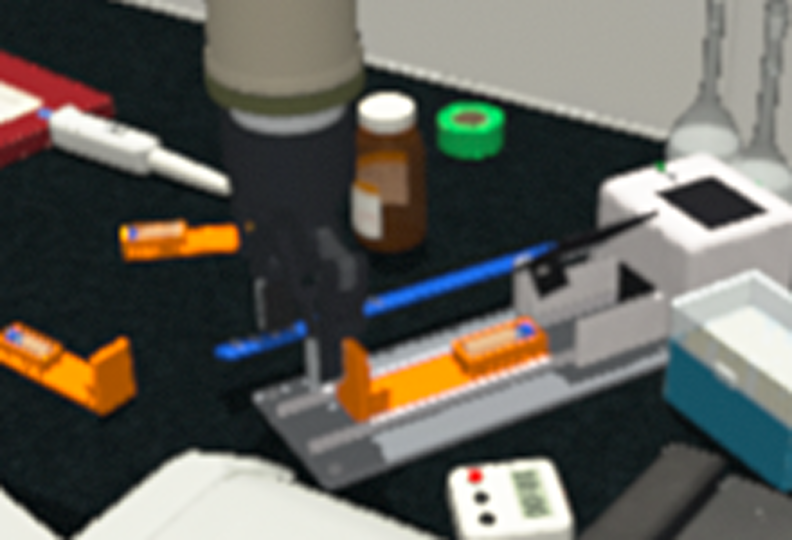

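```bash
python3 -m handwheel '[{"tx":0.7,"ty":-0.04,"tz":0,"yaw":0},{"tx":0.7,"ty":-0.04,"tz":0,"yaw":0},{"tx":0.7,"ty":-0.04,"tz":0,"yaw":0},{"tx":0.7,"ty":-0.04,"tz":0,"yaw":0},{"tx":0.7,"ty":-0.04,"tz":0,"yaw":0},{"tx":0.7,"ty":-0.04,"tz":0,"yaw":-0.3},{"tx":0.4,"ty":0,"tz":0,"yaw":0},{"tx":0,"ty":0,"tz":0,"yaw":0}]'; python3 fit.py | tail -1; python3 - <<'E'
from h import *
o=bot.get_obs(); R=Rn.from_quat(o["tcp_rot"]).as_matrix(); print(o["position"],np.degrees(np.arctan2(R[1,1],R[0,1])),R[:,2],o["contact_force"])
c=cam("scene"); crop(c,180,120,220,150,3.6,"s6.png");  np.savez("s6.npz",**c)
E
```

```text
clock: 7.75
position: [0.5346, 0.1655, 0.0245]
tcp_rot: [-0.024, 1.0, 0.011, -0.017]
contact_force: [-0.4, -0.4, 7.8]
opening: 0.0595
TCP in reader -0.007341314710439532 0.04213742925485219
[0.53467357 0.16539242 0.02456594] 92.74646145873771 [-0.03382754  0.02033808 -0.99922073] [-2.84128049  0.84558192  6.8433273 ]
```

View pics/s6.png

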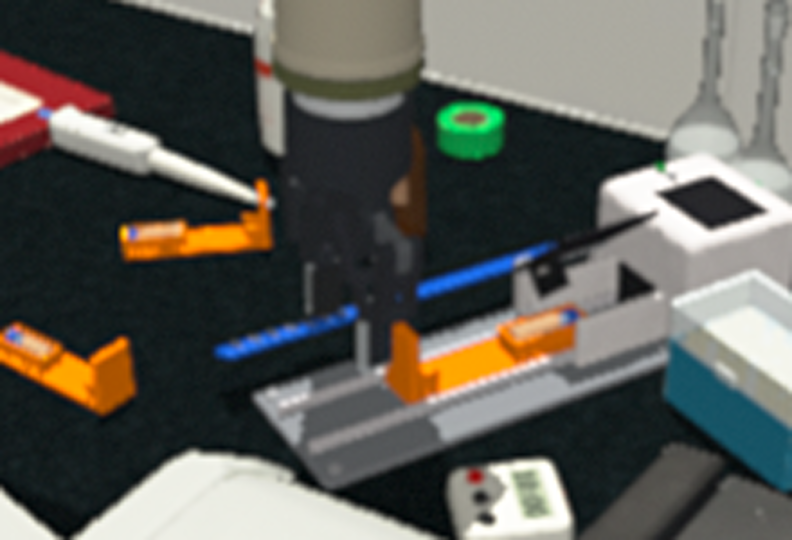

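```bash
python3 -m handwheel '[{"tx":0.7,"ty":-0.15,"tz":0.02,"yaw":-0.2},{"tx":0.7,"ty":-0.15,"tz":0.02,"yaw":0},{"tx":0.7,"ty":-0.15,"tz":0.02,"yaw":0},{"tx":0.7,"ty":-0.12,"tz":0,"yaw":0},{"tx":0.7,"ty":-0.1,"tz":0,"yaw":0},{"tx":0.4,"ty":-0.05,"tz":0,"yaw":0},{"tx":0,"ty":0,"tz":0,"yaw":0},{"tx":0,"ty":0,"tz":0,"yaw":0}]'; python3 fit.py | tail -1; python3 - <<'E'
from h import *
o=bot.get_obs(); R=Rn.from_quat(o["tcp_rot"]).as_matrix(); print(o["position"],np.degrees(np.arctan2(R[1,1],R[0,1])),R[:,2],o["contact_force"])
c=cam("scene"); crop(c,180,120,220,150,3.6,"s7.png");  np.savez("s7.npz",**c)
E
```

```text
clock: 8.7
position: [0.5644, 0.1667, 0.0244]
tcp_rot: [-0.027, 0.999, 0.015, -0.027]
contact_force: [-1.6, -1.0, 6.8]
opening: 0.0596
TCP in reader 0.02244594225654141 0.0421907104709854
[0.56443434 0.1666496  0.02442632] 93.05903707570293 [-0.05500857  0.02777796 -0.99809941] [-1.52480332  0.1007894   5.85315836]
```

View pics/s7.png

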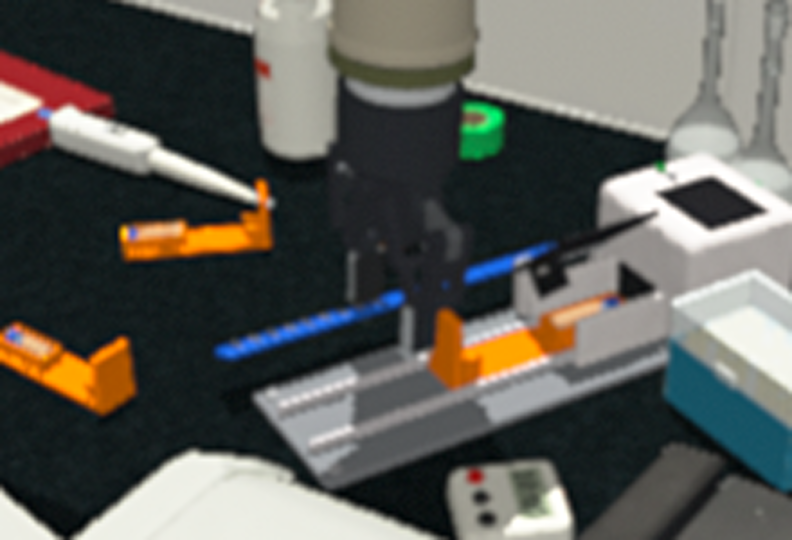

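```bash
python3 -m handwheel '[{"tx":0.6,"ty":-0.25,"tz":0.02,"yaw":-0.5},{"tx":0.6,"ty":-0.2,"tz":0.02,"yaw":-0.2},{"tx":0.5,"ty":-0.1,"tz":0,"yaw":0},{"tx":0.5,"ty":-0.05,"tz":0,"yaw":0},{"tx":0,"ty":0,"tz":0,"yaw":0},{"tx":0,"ty":0,"tz":0,"yaw":0},{"tx":0,"ty":0,"tz":0,"yaw":0},{"tx":0,"ty":0,"tz":0,"yaw":0}]'; python3 fit.py | tail -1; python3 - <<'E'
from h import *
o=bot.get_obs(); R=Rn.from_quat(o["tcp_rot"]).as_matrix(); print(o["position"],np.degrees(np.arctan2(R[1,1],R[0,1])),R[:,2],o["contact_force"])
c=cam("scene"); crop(c,180,120,220,150,3.6,"s8.png");  np.savez("s8.npz",**c)
c=cam("wrist"); crop(c,200,130,240,150,3.3,"w8.png"); np.savez("w8.npz",**c)
E
```

```text
clock: 9.65
position: [0.5729, 0.1661, 0.0249]
tcp_rot: [-0.022, 0.999, 0.018, -0.042]
contact_force: [-0.7, 1.4, 4.6]
opening: 0.0598
TCP in reader 0.030878922712111283 0.04133811846231719
[0.57289489 0.16613855 0.02491099] 92.48702093737178 [-0.08526114  0.03385855 -0.99578318] [-1.25062166  2.04190363  4.8316547 ]
```

View pics/s8.png

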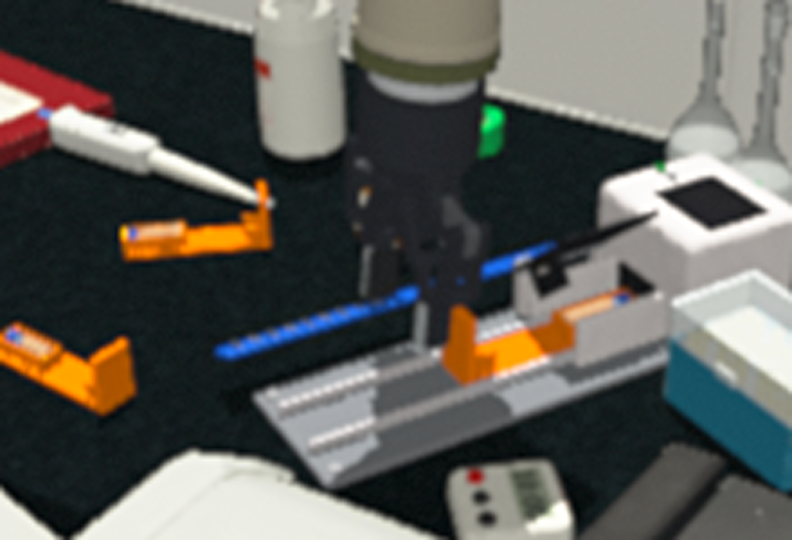

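View pics/w8.png

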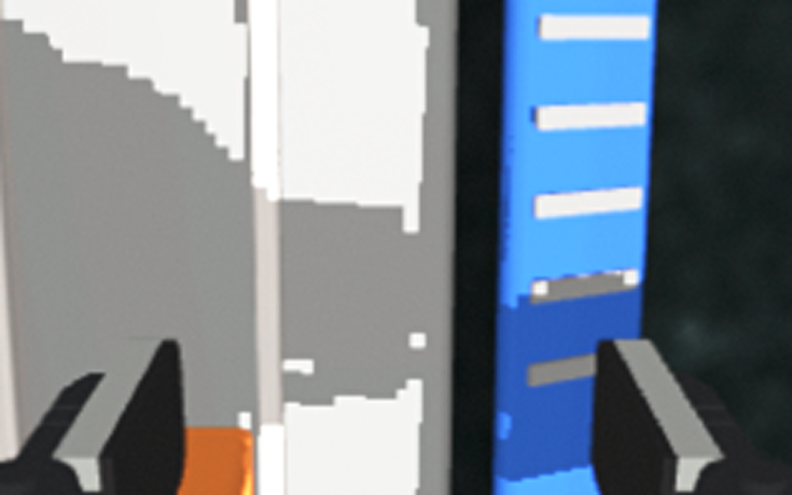

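```bash
python3 - <<'E'
from h import *
c=dict(np.load("s8.npz")); p=[.5437,.1236,.0404]
def W(q):
    co,s=np.cos(p[2]),np.sin(p[2]); return np.array([p[0]+co*q[0]-s*q[1],p[1]+s*q[0]+co*q[1],q[2]])
print(bot.get_obs()["contact_force"])
for hx in (35,40,45):
  print(hx,[np.round((proj(c,W(np.array(q)/1000))-[280,180])*10).tolist() for q in ((hx,18,58),(hx,-18,58),(hx+7,-18,58),(hx,-18,12),(hx+7,18,58))])
crop(c,280,180,80,60,10,"s8c.png")
E
```

```text
[-1.86533187  0.0064489   4.93140575]
35 [[187.0, 229.0], [270.0, 305.0], [298.0, 296.0], [271.0, 479.0], [215.0, 220.0]]
40 [[207.0, 222.0], [290.0, 299.0], [318.0, 290.0], [291.0, 472.0], [234.0, 214.0]]
45 [[226.0, 216.0], [310.0, 292.0], [337.0, 283.0], [310.0, 466.0], [254.0, 208.0]]
```

View pics/s8c.png

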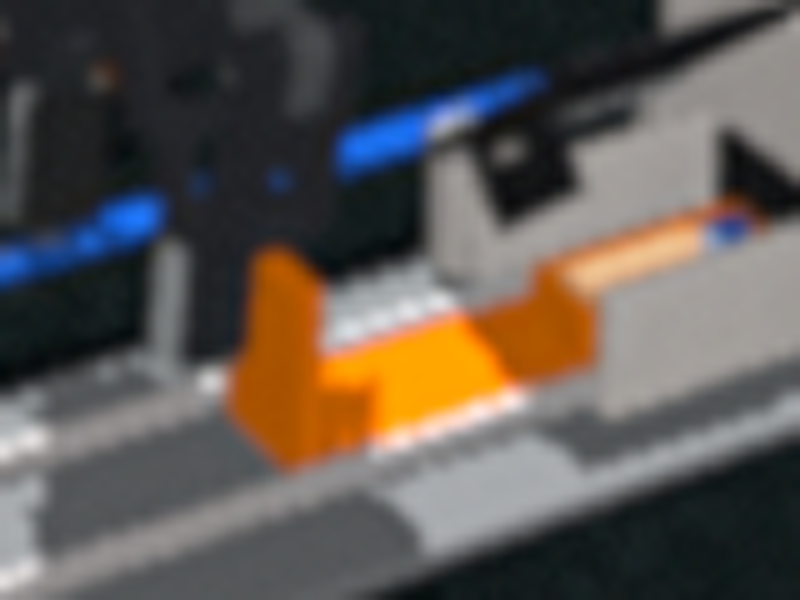

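```bash
python3 -c "
from workcell import bot;o=bot.get_obs();print(o['joint_positions'].round(3) if hasattr(o['joint_positions'],'round') else o['joint_positions'],o['joint_efforts'])"
python3 -m handwheel '[{"tx":0.5,"ty":-0.1,"tz":0.02,"yaw":0},{"tx":0.5,"ty":-0.1,"tz":0.02,"yaw":0},{"tx":0.5,"ty":-0.1,"tz":0,"yaw":0},{"tx":0.5,"ty":-0.05,"tz":0,"yaw":0},{"tx":0.5,"ty":0,"tz":0,"yaw":0},{"tx":0.5,"ty":0,"tz":0,"yaw":0},{"tx":0,"ty":0,"tz":0,"yaw":0},{"tx":0,"ty":0,"tz":0,"yaw":0}]'; python3 fit.py | tail -1; python3 - <<'E'
from h import *
o=bot.get_obs(); R=Rn.from_quat(o["tcp_rot"]).as_matrix(); print(o["position"],np.degrees(np.arctan2(R[1,1],R[0,1])),R[:,2],o["contact_force"],o["joint_positions"])
c=cam("scene"); np.savez("s9.npz",**c); crop(c,280,180,80,60,10,"s9c.png")
E
```

```text
[-0.573  0.528  0.319  1.689 -0.251  1.034  1.464] [ 5.78809977e-01 -6.23500800e+01  7.71436125e+00 -3.03246152e+01
  2.76554134e-01  4.66810749e-02  6.97178347e-02]
clock: 10.65
position: [0.5702, 0.1662, 0.0257]
tcp_rot: [-0.022, 0.996, 0.019, -0.079]
contact_force: [1.9, 0.2, 4.4]
opening: 0.0599
TCP in reader 0.02835169855472526 0.04153485780543986
[0.57036178 0.16623299 0.02558318] 92.37587897452251 [-0.15869333  0.03494187 -0.98670943] [-1.48034611  1.51743864  4.15856543] [-0.54880768  0.57220556  0.31130251  1.62638019 -0.26974231  1.1269893
  1.47917307]
```

View pics/s9c.png

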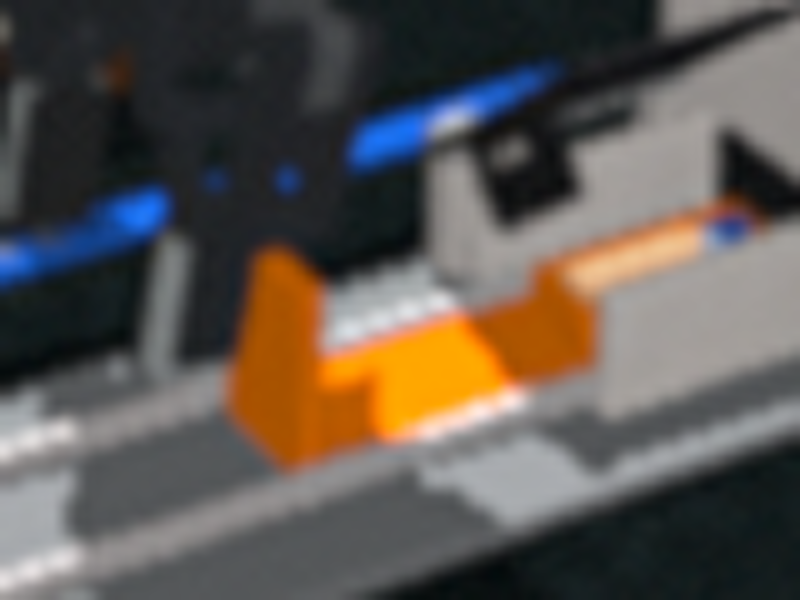

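```bash
python3 - <<'E'
from h import *
c=cam("wrist"); crop(c,200,130,240,150,3.3,"w9.png"); np.savez("w9.npz",**c)
p=[.5437,.1236,.0404]; co,s=np.cos(p[2]),np.sin(p[2])
def rd(P): d=P[:2]-p[:2]; return np.round([1000*(co*d[0]+s*d[1]),1000*(-s*d[0]+co*d[1])],1)
for f,(a,b),(sc,ou,ov) in [("w1",(260,150),(3.8,220,165)),("w2",(230,331),(3.3,200,130)),("w3",(235,409),(3.3,200,130)),("w8",(225,430),(3.3,200,130))]:
    c=dict(np.load(f+".npz")); print(f,[(z,rd(atz(c,a/sc+ou,b/sc+ov,z/1000))) for z in (6,12)])
E
```

```text
w1 [(6, array([-49.1,  -3. ])), (12, array([-51. ,  -2.4]))]
w2 [(6, array([-48.8,   9.5])), (12, array([-51.4,  10.4]))]
w3 [(6, array([-49.2,   9.5])), (12, array([-52.3,  10.4]))]
w8 [(6, array([46.4, 14.5])), (12, array([43.9, 15.3]))]
```

View pics/w9.png

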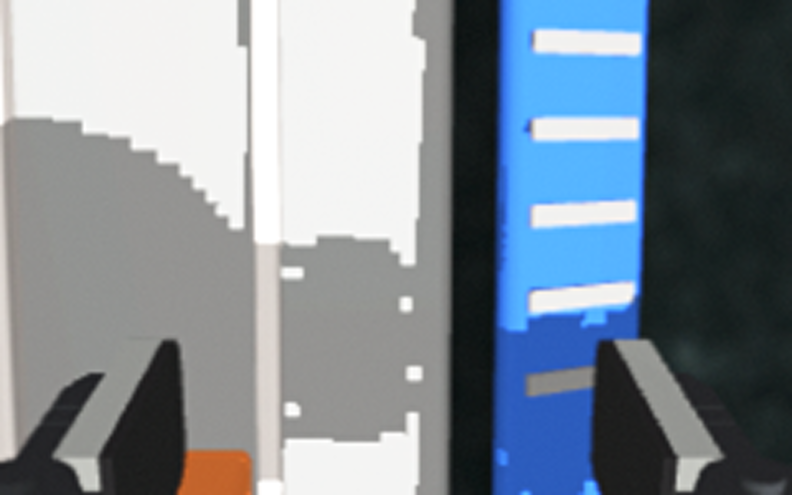

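```bash
python3 - <<'E'
from h import *
p=[.5437,.1236,.0404]
def W(q):
    co,s=np.cos(p[2]),np.sin(p[2]); return np.array([p[0]+co*q[0]-s*q[1],p[1]+s*q[0]+co*q[1],q[2]])
c=dict(np.load("s4.npz"))
for hx in (-57,-54,-50.5):
  print(hx,[np.round((proj(c,W(np.array(q)/1000))-[240,195])*10).tolist() for q in ((hx,18,58),(hx,-18,58),(hx+7,-18,58),(hx,-18,12),(hx+7,18,58))])
crop(c,240,195,80,60,10,"s4p.png")
E
```

```text
-57 [[210.0, 199.0], [285.0, 283.0], [316.0, 273.0], [297.0, 461.0], [240.0, 190.0]]
-54 [[223.0, 195.0], [298.0, 278.0], [329.0, 268.0], [309.0, 456.0], [253.0, 185.0]]
-50.5 [[238.0, 190.0], [314.0, 273.0], [344.0, 263.0], [324.0, 451.0], [267.0, 181.0]]
```

View pics/s4p.png

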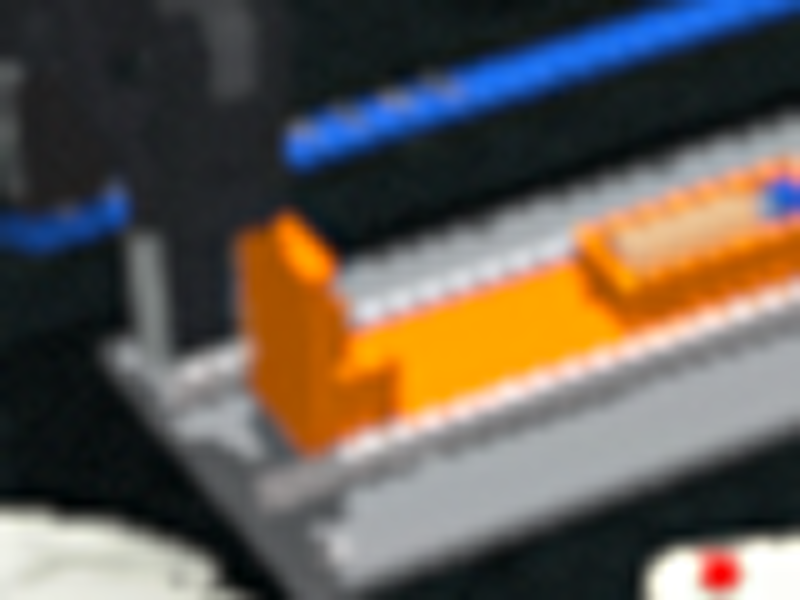

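```bash
python3 -m handwheel '[{"tx":-0.8,"ty":-0.1,"tz":0,"yaw":0},{"tx":-0.8,"ty":-0.1,"tz":0,"yaw":0},{"tx":-0.8,"ty":-0.1,"tz":0.2,"yaw":0},{"tx":-0.5,"ty":0,"tz":0.4,"yaw":0},{"tx":0,"ty":0,"tz":0.7,"yaw":0},{"tx":0,"ty":0,"tz":0.8,"yaw":0},{"tx":0,"ty":0,"tz":1,"yaw":0},{"tx":0,"ty":0,"tz":1,"yaw":0}]'; python3 fit.py | tail -1; python3 -m handwheel '[{"tx":-1,"ty":0,"tz":2,"yaw":0},{"tx":-1,"ty":0,"tz":2,"yaw":0},{"tx":-1,"ty":0,"tz":2,"yaw":0},{"tx":-1,"ty":0,"tz":2,"yaw":0},{"tx":-1,"ty":0,"tz":2,"yaw":0},{"tx":-1,"ty":0,"tz":0,"yaw":0},{"tx":-1,"ty":0,"tz":0,"yaw":0},{"tx":0,"ty":0,"tz":0,"yaw":0}]'
python3 - <<'E'
from h import *
c=cam("scene"); np.savez("s10.npz",**c); crop(c,260,150,160,110,5,"s10.png")
c=cam("wrist"); crop(c,0,0,640,400,1.25,"w10.png"); np.savez("w10.npz",**c)
c=cam("top"); np.savez("t10.npz",**c); crop(c,250,95,160,190,3,"t10.png")
E
```

```text
clock: 11.65
position: [0.5381, 0.1615, 0.0683]
tcp_rot: [-0.022, 0.996, 0.018, -0.08]
contact_force: [0.3, 0.0, 0.9]
opening: 0.0599
TCP in reader -0.0030395198031486327 0.03843139931718346
clock: 12.55
position: [0.464, 0.1606, 0.1694]
tcp_rot: [-0.022, 0.996, 0.017, -0.081]
contact_force: [-0.9, -0.0, -0.2]
opening: 0.0598
```

View pics/s10.png

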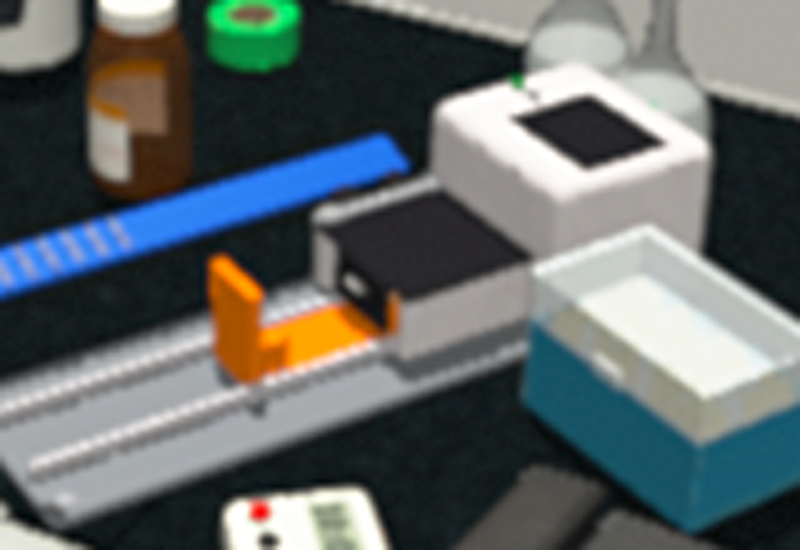

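View pics/w10.png

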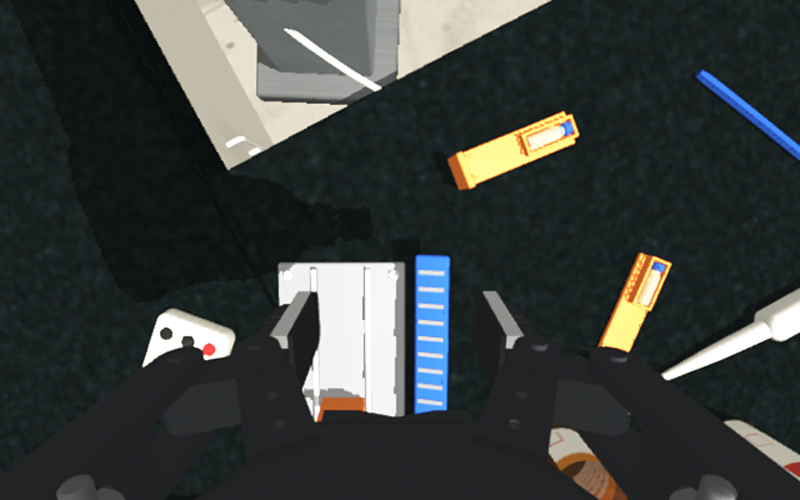

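View pics/t10.png

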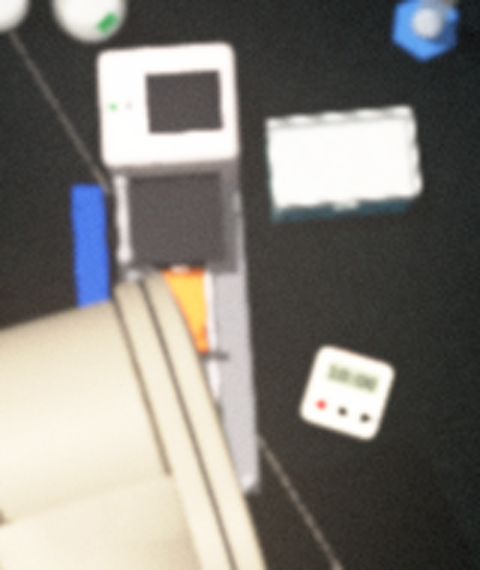

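```bash
python3 - <<'E'
from h import *
p=[.5437,.1236,.0404]; co,s=np.cos(p[2]),np.sin(p[2])
def rd(P): d=P[:2]-p[:2]; return np.round([1000*(co*d[0]+s*d[1]),1000*(-s*d[0]+co*d[1])],1)
c=dict(np.load("t10.npz"))
for z in (58,6):print("top",rd(atz(c,214/3+250,475/3+95,z/1e3)),rd(atz(c,208/3+250,353/3+95,z/1e3)))
c=dict(np.load("w10.npz")); print("wrist",rd(atz(c,342/1.25,397/1.25,.006)),"base rear",rd(atz(c,279/1.25,263/1.25,.006)),rd(atz(c,404/1.25,263/1.25,.006)),proj(c,[p[0]+.02*co,p[1],.1])*1.25)
crop(c,200,190,180,150,4,"w10c.png")
t=dict(np.load("t10.npz")); crop(t,290,170,50,60,10,"t10c.png")
s10=dict(np.load("s10.npz")); crop(s10,280,180,80,60,10,"s10c.png")
E
```

```text
top [-51.9 -16.7] [ 41.  -18.1]
top [-53.8 -16.1] [ 44.9 -17.6]
wrist [45.6  0.4] base rear [-69.7 -48.8] [-69.3  52.6] [323.91399076 434.16458533]
```

View pics/w10c.png

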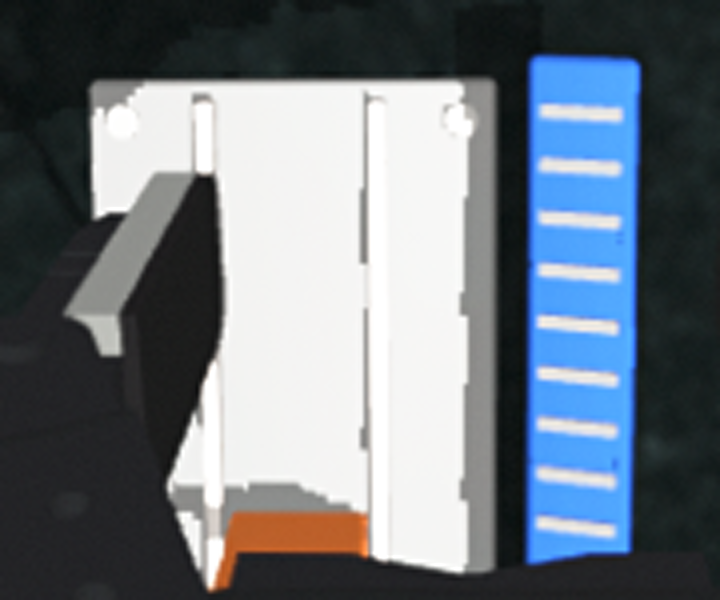

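View pics/t10c.png

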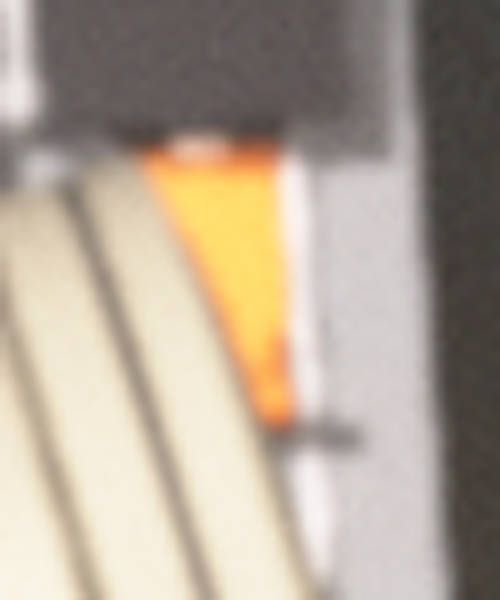

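View pics/s10c.png

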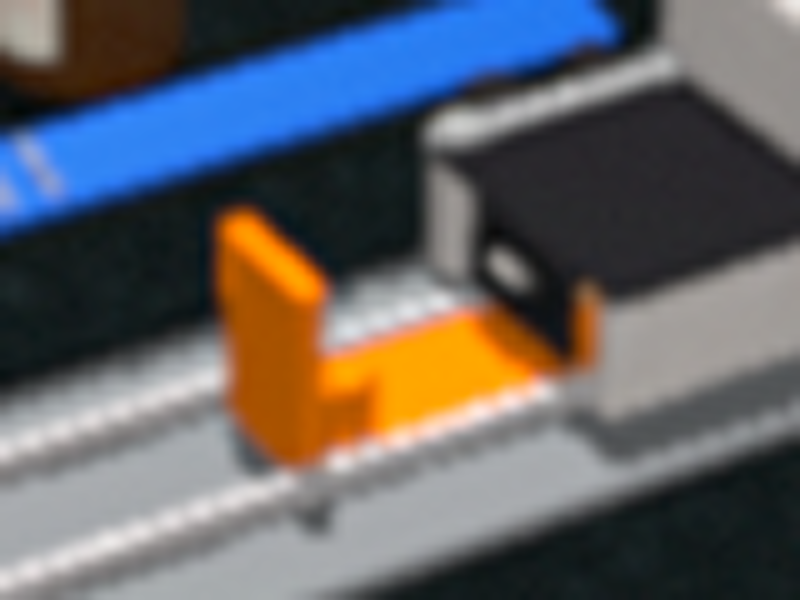

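```bash
python3 -m handwheel '[{"tx":0,"ty":0,"tz":0.3,"yaw":-8.5},{"tx":0,"ty":0,"tz":0.3,"yaw":-8.5},{"tx":0,"ty":0,"tz":0,"yaw":-8.5},{"tx":0,"ty":0,"tz":0,"yaw":-8.5},{"tx":0,"ty":0,"tz":0,"yaw":-8.5},{"tx":0,"ty":0,"tz":0,"yaw":-8.5},{"tx":0,"ty":0,"tz":0,"yaw":-8.5},{"tx":0,"ty":0,"tz":0,"yaw":-8.5}]' 0; python3 -m handwheel '[{"tx":0,"ty":0,"tz":0,"yaw":-8.5},{"tx":0,"ty":0,"tz":0,"yaw":-8.5},{"tx":0,"ty":0,"tz":0,"yaw":-8.5},{"tx":0,"ty":0,"tz":0,"yaw":-8.5},{"tx":0,"ty":0,"tz":0,"yaw":-8.5},{"tx":0,"ty":0,"tz":0,"yaw":-8.5},{"tx":0,"ty":0,"tz":0,"yaw":-8.5},{"tx":0,"ty":0,"tz":0,"yaw":-8.5}]';python3 fit.py | tail -1; python3 - <<'E'
from h import *
o=bot.get_obs(); R=Rn.from_quat(o["tcp_rot"]).as_matrix(); print(o["position"],np.degrees(np.arctan2(R[1,1],R[0,1])),R[:,2],o["contact_force"],o["joint_positions"])
E
```

```text
clock: 13.5
position: [0.4673, 0.1589, 0.1705]
tcp_rot: [0.546, 0.833, 0.057, -0.06]
contact_force: [0.8, 0.7, -0.3]
opening: 0.0
clock: 14.3
position: [0.4692, 0.156, 0.1666]
tcp_rot: [0.922, 0.38, 0.079, -0.018]
contact_force: [-0.5, 0.1, 0.9]
opening: 0.0
TCP in reader -0.073479122124225 0.03600872361818789
[0.46883752 0.15659556 0.16661402] -45.10080682093509 [ 0.13151402  0.0934133  -0.98690325] [-0.94773592 -0.25729707  0.87525224] [-0.77400654 -0.03831612  0.38036199  2.02882214 -0.02600634  0.99051821
 -1.16522829]
```

```bash
python3 -m handwheel '[{"tx":1,"ty":-0.8,"tz":0,"yaw":-8.5},{"tx":1,"ty":-0.8,"tz":0,"yaw":-8.5},{"tx":1,"ty":-0.8,"tz":0,"yaw":-8.5},{"tx":1,"ty":-0.8,"tz":-1,"yaw":-8.5},{"tx":1,"ty":-0.3,"tz":-2,"yaw":-8},{"tx":1,"ty":0,"tz":-2,"yaw":0},{"tx":1,"ty":0,"tz":-2,"yaw":0},{"tx":0,"ty":0,"tz":0,"yaw":0}]';python3 fit.py | tail -1; python3 - <<'E'
from h import *
o=bot.get_obs(); R=Rn.from_quat(o["tcp_rot"]).as_matrix(); print(o["position"],np.degrees(np.arctan2(R[1,1],R[0,1])),R[:,2],o["contact_force"],o["joint_positions"])
E
```

```text
clock: 15.2
position: [0.5433, 0.1183, 0.0928]
tcp_rot: [0.996, 0.034, 0.078, 0.013]
contact_force: [-0.7, -0.4, 0.6]
opening: 0.0003
TCP in reader -0.0002074356720569484 -0.004824595759912354
[0.54369974 0.11875711 0.09529484] -86.36035055652674 [ 0.15974463 -0.01966202 -0.98696254] [-0.6054011  -0.28286726  0.46027506] [-0.71653777  0.20514424  0.4145622   1.95715091 -0.01836475  0.84964328
 -1.80952948]
```

Tips now lead (lean +x). Align and descend behind the plate, with a look.

```bash
python3 -m handwheel '[{"tx":0.5,"ty":0.5,"tz":-1,"yaw":-1.3},{"tx":0.5,"ty":0,"tz":-1,"yaw":0},{"tx":0,"ty":0,"tz":-1.5,"yaw":0},{"tx":0,"ty":0,"tz":-1.5,"yaw":0},{"tx":0,"ty":0,"tz":-1.0,"yaw":0},{"tx":0,"ty":0,"tz":0,"yaw":0},{"tx":0,"ty":0,"tz":0,"yaw":0},{"tx":0,"ty":0,"tz":0,"yaw":0}]';python3 fit.py | tail -1; python3 - <<'E'
from h import *
o=bot.get_obs(); R=Rn.from_quat(o["tcp_rot"]).as_matrix(); print(o["position"],np.degrees(np.arctan2(R[1,1],R[0,1])),R[:,2],o["contact_force"],o["joint_positions"])
c=cam("scene"); crop(c,260,150,160,110,5,"s11.png");np.savez("s11.npz",**c)
c=cam("wrist"); crop(c,0,0,640,400,1.25,"w11.png"); np.savez("w11.npz",**c)
E
```

```text
clock: 16.1
position: [0.5569, 0.1263, 0.0355]
tcp_rot: [0.996, 0.024, 0.082, 0.012]
contact_force: [0.5, -0.1, 0.1]
opening: 0.0
TCP in reader 0.013417209335962145 0.0021911274733329104
[0.55702969 0.12631778 0.03564113] -87.37562537017101 [ 0.16512439 -0.01896784 -0.98609034] [-0.84225806  0.1512349  -1.13174883] [-0.6927034   0.32480766  0.39387195  1.96651832 -0.07821436  0.72338783
 -1.79485295]
```

View pics/s11.png

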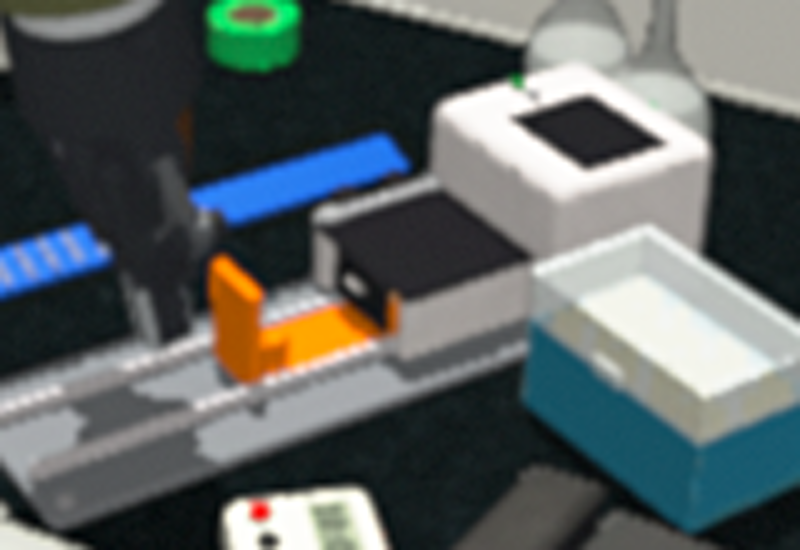

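View pics/w11.png

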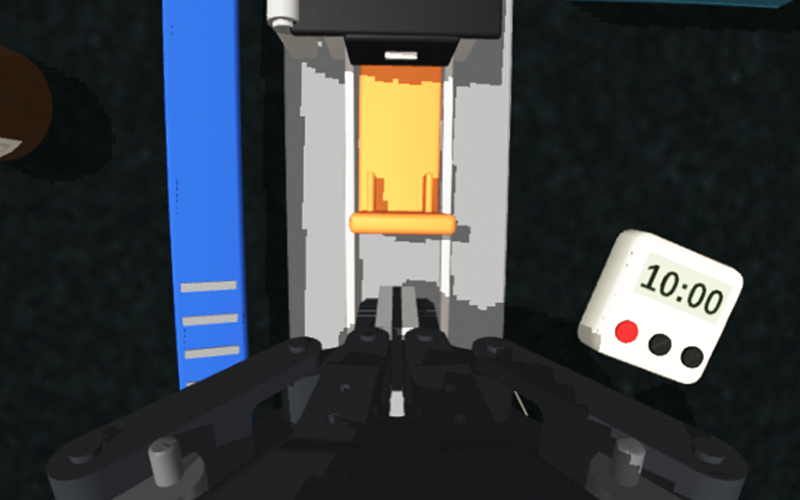

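```bash
python3 - <<'E'
from h import *
p=[.5437,.1236,.0404]; co,s=np.cos(p[2]),np.sin(p[2])
def rd(P): d=P[:2]-p[:2]; return np.round([1000*(co*d[0]+s*d[1]),1000*(-s*d[0]+co*d[1])],1)
c=dict(np.load("w11.npz")); a=lambda u,v,z: rd(atz(c,u/1.25,v/1.25,z/1e3))
print("rear top",a(404,233,58),"front top",a(404,213,58),"lip low",a(400,65,16),"L",a(350,232,58),"R",a(456,232,58),"base edges",a(288,200,6),a(508,200,6))
E
```

```text
rear top [45.2  0.3] front top [51.9  0.4] lip low [113.7   0.6] L [45.5 18.2] R [ 45.6 -17.1] base edges [56.1 51.5] [ 56.8 -50.7]
```

```bash
python3 -m handwheel '[{"tx":0.5,"ty":0,"tz":-0.1,"yaw":0},{"tx":0.5,"ty":0,"tz":-0.1,"yaw":0},{"tx":0.5,"ty":0,"tz":-0.1,"yaw":0},{"tx":0.4,"ty":0,"tz":0,"yaw":0},{"tx":0.3,"ty":0,"tz":0,"yaw":0},{"tx":0.3,"ty":0,"tz":0,"yaw":0},{"tx":0.3,"ty":0,"tz":0,"yaw":0},{"tx":0.3,"ty":0,"tz":0,"yaw":0}]';python3 fit.py | tail -1; python3 - <<'E'
from h import *
o=bot.get_obs(); R=Rn.from_quat(o["tcp_rot"]).as_matrix(); print(o["position"],np.degrees(np.arctan2(R[1,1],R[0,1])),R[:,2],o["contact_force"])
c=cam("wrist"); crop(c,0,0,640,400,1.25,"w12.png"); np.savez("w12.npz",**c)
E
```

```text
clock: 17.1
position: [0.5784, 0.1262, 0.0289]
tcp_rot: [0.997, 0.024, 0.069, 0.012]
contact_force: [-16.5, -0.3, 13.2]
opening: -0.0001
TCP in reader 0.03479519806406362 0.0012680189170188125
[0.57842752 0.12625948 0.02882071] -87.30438834172817 [ 0.13834768 -0.02127319 -0.99015523] [-15.06953492  -0.28489655  11.18299542]
```

View pics/w12.png

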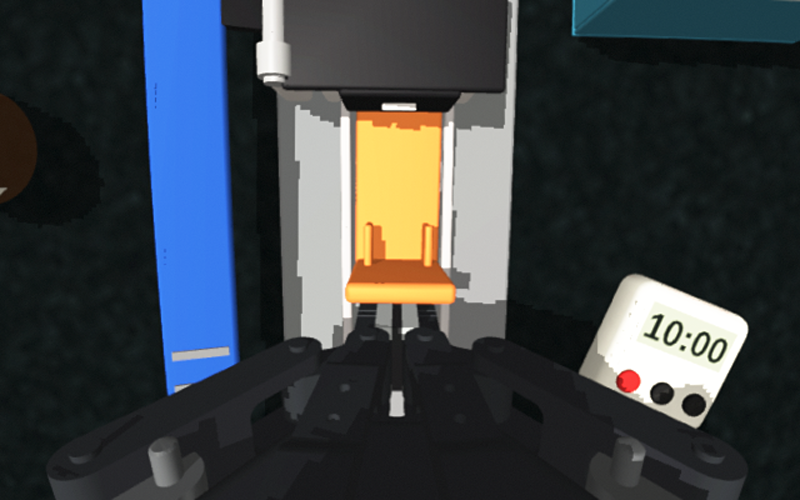

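```bash
python3 -m handwheel '[{"tx":-0.8,"ty":0,"tz":0,"yaw":0},{"tx":-1.2,"ty":0,"tz":0,"yaw":0},{"tx":-1.2,"ty":0,"tz":0.3,"yaw":0},{"tx":-1,"ty":0,"tz":1.5,"yaw":0},{"tx":-0.5,"ty":0,"tz":2,"yaw":0},{"tx":0,"ty":0,"tz":2,"yaw":0},{"tx":0,"ty":0,"tz":2,"yaw":0},{"tx":0,"ty":0,"tz":0,"yaw":0}]'; python3 -m handwheel '[{"tx":0,"ty":0,"tz":1,"yaw":0},{"tx":0,"ty":0,"tz":0,"yaw":0},{"tx":0,"ty":0,"tz":0,"yaw":0},{"tx":0,"ty":0,"tz":0,"yaw":0},{"tx":0,"ty":0,"tz":0,"yaw":0},{"tx":0,"ty":0,"tz":0,"yaw":0},{"tx":0,"ty":0,"tz":0,"yaw":0},{"tx":0,"ty":0,"tz":0,"yaw":0}]'; python3 - <<'E'
from h import *
c=cam("wrist"); crop(c,0,0,640,400,1.25,"w13.png"); np.savez("w13.npz",**c)
c=cam("scene"); crop(c,260,150,160,110,5,"s13.png")
E
```

```text
clock: 18.05
position: [0.5249, 0.1256, 0.1093]
tcp_rot: [0.997, 0.025, 0.069, 0.012]
contact_force: [0.8, -0.6, -0.4]
opening: 0.0
clock: 18.85
position: [0.5227, 0.1251, 0.1174]
tcp_rot: [0.997, 0.025, 0.067, 0.013]
contact_force: [0.1, 0.1, -0.1]
opening: -0.0
```

View pics/w13.png

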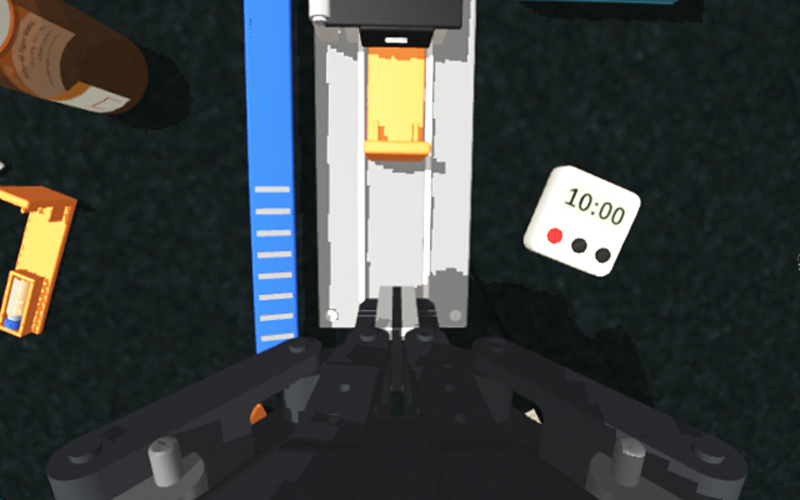

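View pics/s13.png

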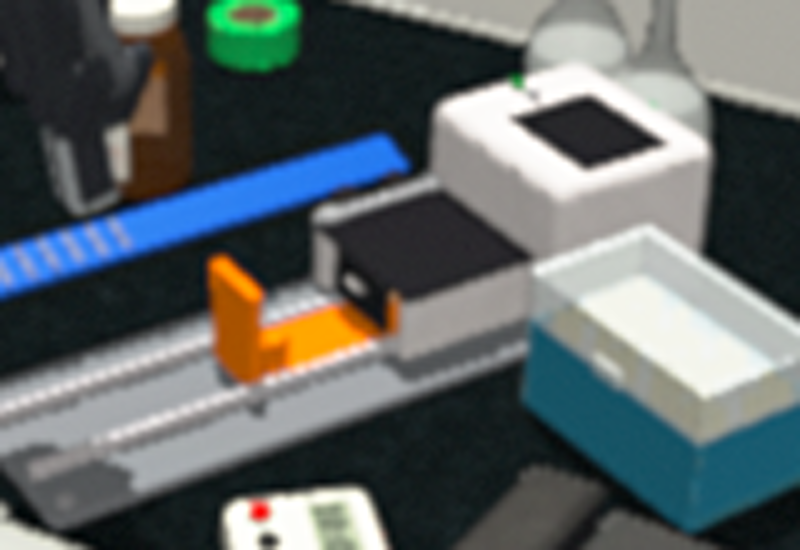

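The pictures show the plate in the same place as before the check push, the cover shut, the arm clear and the bystanders where they stood. I'm handing in.

```bash
python3 -c "
from workcell import bot;print(bot.sign_off())"
```

```text
the job is handed in; nothing more can be done
None
```

I loaded the sample. One fingertip held the bar down, with the cover at about 0.7 rad by the scene picture. The other fingertip pushed the sledge in about 95 mm. I then drew back, let the bar up, and the cover closed. I handed the job in at about 19 s; it gave no verdict.

**Last checks**
- **Sledge position:** the wrist camera put the handle at reader x of about 45.2 mm, where home is 45. A second push with the closed fingertips, cover shut, met about 16 N and the sledge did not move.
- **Cover:** it looks fully shut in the last scene and wrist pictures, but I did not measure its angle.
- **Bystanders:** the timer, amber bottle and tip box look unmoved. I judged that by eye too.
- **Arm:** it was clear of everything, with contact force near zero.

**What disagreed:** the scene and top cameras put the handle nearer 41 mm, which would be right at the 4 mm limit. I relied on the wrist camera, which agreed with known reader features to about 1.5 mm, and on the firm stop.

The tool also tilted up to about 0.16 rad while pushing. I turned the gripper half round before the check push so that the tips led.

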